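Wipe the saw offcuts off the plate into the trough

TASK

Pick up the scraper by its wooden grip and use it to wipe the four loose steel offcuts along the plate and off its open end into the green catch trough, without touching the offcuts with the fingers, lifting them, or moving the V-block that stands on the plate. Then stand the scraper gently back upright on the middle of its black rubber mat, lengthwise as it was, and let go. Leave the stack of collars and the round blank beyond the trough where they stand.

Things in the scene. Friction and masses are not known exactly. Their poses are not given: they have to be found in the camera images.
- plate: fixed dark steel plate, 244 (x) x 290 (y) mm, top 70 mm above the table. Origin on the table; it spans x -122 to 122 and y -130 to +160 mm. Fences along both x sides, 12 mm high, are 224 mm apart inside; both y ends are open. A green trough is fixed to the -y end: wipe towards -y. Offcuts start at y -115 to +40 mm
- trough (a point): centre of the inner floor of the green catch trough, at plate (0, -197.5, 4) mm, axes as the plate's. Inside 224 (x) x 135 (y) mm, from the plate's end face (plate y -130) to the far wall (y -265, 10 mm thick, top 55 mm above the table); its x side walls continue the fences, top 82 mm above the table
- scraper: hand scraper, 350 g, standing on its rubber edge on the mat. Origin: centre of its underside, z up. Blade block (aluminium over black rubber) 150 (x) x 26 (y) x 34 (z) mm; on it, centred, an upright wooden grip 100 (x) x 20 (y) mm that reaches from 34 to 84 mm above the underside. Grip it from above with the fingers closing across its y (20 mm)
- mat: fixed black rubber mat, 200 (x) x 110 (y) x 4 mm, where the scraper stands at the start, its x along the mat's x within about 7 degrees. Origin: centre of its underside, on the table
- flat_offcut: loose flat steel bar offcut 64 x 26 x 10 mm, about 120 g, lying on the plate, origin at its centre, x along its length
- tube_offcut: loose square steel tube offcut 62 x 24 x 24 mm, about 90 g, lying on the plate, origin at its centre, x along its length
- angle_offcut: loose steel angle offcut 60 x 26 x 24 mm (one flange flat, one standing), about 90 g, lying on the plate, origin at its centre, x along its length
- bar_offcut: loose square steel bar offcut 60 x 20 x 20 mm, about 180 g, lying on the plate, origin at its centre, x along its length
- vblock: steel V-block 60 (x) x 48 (y) x 40 (z) mm, 800 g, standing loose on the plate near its +y end (plate y about +123 mm, plate x anywhere within 65 mm of the middle), a bystander. Origin: centre of its underside. There are at least 45 mm free between its front and the nearest offcut
- collars: stack of steel collars, 68 mm across, 68 mm tall, beyond the trough, a bystander. Origin: centre of its underside
- blank: dark steel round blank standing on end, 52 mm across, 110 mm tall, beyond the trough, a bystander. Origin: centre of its underside
Things that resemble listed ones, but are neither listed nor needed, are in the scene too. Of the things like the mat, leave any that is orange; of the rest the smaller one is meant.

How it is judged:
On the way:
1. all four offcuts lie in the trough while the scraper is away from its mat (x of flat_offcut in the frame of trough between -0.114 and 0.114 m and y of flat_offcut in the frame of trough between -0.07 and 0.07 m and z of flat_offcut in the frame of trough between -0.01 and 0.06 m and x of tube_offcut in the frame of trough between -0.114 and 0.114 m and y of tube_offcut in the frame of trough between -0.07 and 0.07 m and z of tube_offcut in the frame of trough between -0.01 and 0.06 m and x of angle_offcut in the frame of trough between -0.114 and 0.114 m and y of angle_offcut in the frame of trough between -0.07 and 0.07 m and z of angle_offcut in the frame of trough between -0.01 and 0.06 m and x of bar_offcut in the frame of trough between -0.114 and 0.114 m and y of bar_offcut in the frame of trough between -0.07 and 0.07 m and z of bar_offcut in the frame of trough between -0.01 and 0.06 m and horizontal distance between scraper and mat above 0.1 m), for 0.2 s.
At the end, for the whole second after the job is handed in: All four offcuts rest in the trough (centres inside its walls, under 60 mm above its floor); the scraper stands at rest on its mat, upright within 0.08 rad, middle within 45 mm and length within 0.35 rad of the mat's; the V-block is within 15 mm of its start (x of flat_offcut in the frame of trough between -0.114 and 0.114 m and y of flat_offcut in the frame of trough between -0.07 and 0.07 m and z of flat_offcut in the frame of trough between -0.01 and 0.06 m and x of tube_offcut in the frame of trough between -0.114 and 0.114 m and y of tube_offcut in the frame of trough between -0.07 and 0.07 m and z of tube_offcut in the frame of trough between -0.01 and 0.06 m and x of angle_offcut in the frame of trough between -0.114 and 0.114 m and y of angle_offcut in the frame of trough between -0.07 and 0.07 m and z of angle_offcut in the frame of trough between -0.01 and 0.06 m and x of bar_offcut in the frame of trough between -0.114 and 0.114 m and y of bar_offcut in the frame of trough between -0.07 and 0.07 m and z of bar_offcut in the frame of trough between -0.01 and 0.06 m and linear speed of each of flat_offcut, tube_offcut, angle_offcut, bar_offcut, scraper below 0.02 m/s and horizontal distance between scraper and mat below 0.045 m and angle between the x axis of scraper and the x axis of mat, either way round below 0.35 rad and angle between scraper's own z axis and vertical below 0.08 rad and height (world z) of scraper below 0.01 m and distance of vblock from where it was at the start of the episode below 0.015 m); the robot touches nothing.
It fails at once if the gripper's fingers pushed an offcut (over 1 N) (contact force between the fingers and flat_offcut above 1 N or contact force between the fingers and tube_offcut above 1 N or contact force between the fingers and angle_offcut above 1 N or contact force between the fingers and bar_offcut above 1 N).
It fails at once if an offcut was lifted (centre over 130 mm above the table) (height (world z) of any of flat_offcut, tube_offcut, angle_offcut, bar_offcut above 0.13 m).
It fails at once if the V-block was moved more than 15 mm (distance of vblock from where it was at the start of the episode above 0.015 m).
It fails at once if the scraper was dropped or rammed onto its mat (over 60 N) (contact force between scraper and mat above 60 N).
It fails at once if the collars or the blank were moved more than 20 mm (distance of any of collars, blank from where it was at the start of the episode above 0.02 m).
It also fails if it takes over 56 s, if anything falls off the work surface, if the arm or the gripper's body presses on something with over 40 N, if the wrist force passes 120 N, or if a joint passes its speed limit or range.

ROBOT

A 6-joint arm with a two-finger parallel gripper is mounted at the origin on the work surface. World frame = base frame: x ahead of the robot, y to its left, z up, the work surface at z = 0. Lengths are in m, angles in rad, forces in N, time in s.
With the tool pointing down it reaches from about 0.35 to 1 m from the base axis. Payload 7.1 kg.
Tool frame: the origin (TCP) lies between the finger pads; the fingertips stand 22 mm ahead of it and the grasp point (between the pads) lies 3 mm ahead of it; x points along the fingers, y is the direction in which the jaws open and shut, and the axes are right-handed (so a half turn about x gives the same grasp; the last joint's range is limited). The gripper opens to 85 mm and grips with 20 to 120 N. Pads are 22 mm wide; open, the fingers measure 114 mm over their backs; the gripper's body (76 mm by 85 mm) begins 54 mm behind the grasp point. The pads swing forward as they close: fully open they stand 13 mm farther back than shut.
Start: joints at [-1.191, 0.423, 1.63, -0, 1.089, -0.019], TCP at [0.243, -0.576, 0.253] pointing down, gripper open.
Joint ranges: [-3, 3], [-0.9, 2.11], [0.09, 2.58], [-1.31, 4.45], [0.11, 2.69], [-2.54, 2.54]. Speed limits (rad/s): [2.39, 2.39, 3.01, 3.14, 3.14, 3.14].

INTERFACE

Orientations are given as a rotation vector (axis times angle).
In Python, from rig import manip gives the robot as it stands. The module is installed in compiled form; this text tells all that it offers. Calls block until the motion is done:
- manip.move_to(position, orientation): joint-space move of the TCP to a pose.
- manip.servo_line(position, orientation=None, rate=0.15): straight line of the TCP; orientation=None keeps the orientation; rate is the mean speed in m/s.
- manip.set_joints(angles): joint-space move.
- manip.command_gripper(opening, f_grip=None): finger opening in m; f_grip is the grip in N (None keeps the last); returns when the fingers have stopped.
- manip.hold(seconds).
- manip.solve_ik(position, orientation): joint angles nearest the present ones, or None.
- manip.camera(name): name is "side" or "top"; returns a dict with "image" (384x512x3 uint8, red, green, blue), "fx", "fy", "cx", "cy" (pixels), "k1" (the pictures are not rectified: a ray, as slopes to the right and down, at radius r is drawn at 1 + k1 r^2 times it, then the intrinsics apply), "cam_to_world" (4x4, takes a point from camera to world coordinates). Camera axes: x right, y down, z forward; pixel columns grow to the right and rows downward; lengths in m; the calibration is good to about 2 mm. A picture is of the moment at which its call begins. There is no depth.
A pose or a line that the arm cannot do raises manip.IKError and nothing moves.
- manip.sign_off(): hands the job in, once; it reports no verdict.
Readings, each from a call of its own:
- manip.get_time(): time.
- manip.get_joint_positions(): joint angles.
- manip.get_joint_vel(): joint speeds.
- manip.get_tau(): joint torques, N m.
- manip.get_position(): TCP position.
- manip.get_ee_rot(): TCP orientation.
- manip.get_contact_force(): force on the tool from outside, world axes, zero at the start.
- manip.get_torque(): the same for the moment, N m.
- manip.get_width(): finger opening in m.
Only numpy, scipy, OpenCV 4.12 (cv2) and the standard library are available. Lean on these libraries where they do the work, as an engineer would, in place of code of your own. Each camera call takes 0.05 s, during which the arm holds its last target. There are 200 camera calls.

## Working session

There is one attempt and no reset: what is moved stays moved. The work goes in short steps, each a Python script; the robot and the scene stay as the last script left them, time stands still between calls to the robot, and variables do not carry over. Pictures are saved under pics/ and viewed, about 8 in all and at most 12, crops included, and the job is handed in when it is done.

```bash
mkdir -p pics; cat > h.py <<'E'
import numpy as np, cv2
from rig import manip
def shot(n,f):
    c=manip.camera(n); cv2.imwrite(f'pics/{f}.png',c['image'][:,:,::-1]); np.save(f'pics/{f}.npy',c,allow_pickle=True); return c
def load(f): return np.load(f'pics/{f}.npy',allow_pickle=True).item()
def ray(c,u,v):
    d=np.array([(u-c['cx'])/c['fx'],(v-c['cy'])/c['fy']]); p=d.copy()
    for _ in range(20): p=d/(1+c['k1']*(p@p))
    T=np.array(c['cam_to_world']); return T[:3,3],T[:3,:3]@np.r_[p,1]
def at(c,u,v,z):
    o,d=ray(c,u,v); return o+d*(z-o[2])/d[2]
def proj(c,P):
    T=np.array(c['cam_to_world']); q=(np.asarray(P)-T[:3,3])@T[:3,:3]; p=q[...,:2]/q[...,2:]
    p=p*(1+c['k1']*(p**2).sum(-1,keepdims=True)); return p*[c['fx'],c['fy']]+[c['cx'],c['cy']]
E
python3 - <<'E'
from h import *
for n in('top','side'):
    c=shot(n,n+'0'); print(n,c['fx'],c['k1'],np.round(c['cam_to_world'],3).tolist())
a=load('top0')['image'];cv2.imwrite('pics/top0b.png',cv2.resize(a,(800,600),interpolation=2)[:,:,::-1])
a=load('side0')['image'];cv2.imwrite('pics/side0b.png',cv2.resize(a,(800,600),interpolation=2)[:,:,::-1])
print(manip.get_ee_rot(),manip.get_time())
E
```

```text
top 349.5694663777028 -0.001640217998900053 [[-0.024, -0.991, 0.129, 0.282], [-1.0, 0.024, -0.003, 0.051], [-0.0, -0.129, -0.992, 1.074], [0.0, 0.0, 0.0, 1.0]]
side 423.15350107199214 0.029832167254950283 [[0.948, -0.232, 0.22, 0.16], [-0.319, -0.701, 0.637, -0.746], [0.007, -0.674, -0.739, 1.004], [0.0, 0.0, 0.0, 1.0]]
[ 2.0025888   0.40620454 -2.00313439] 0.1
```

View pics/top0b.png

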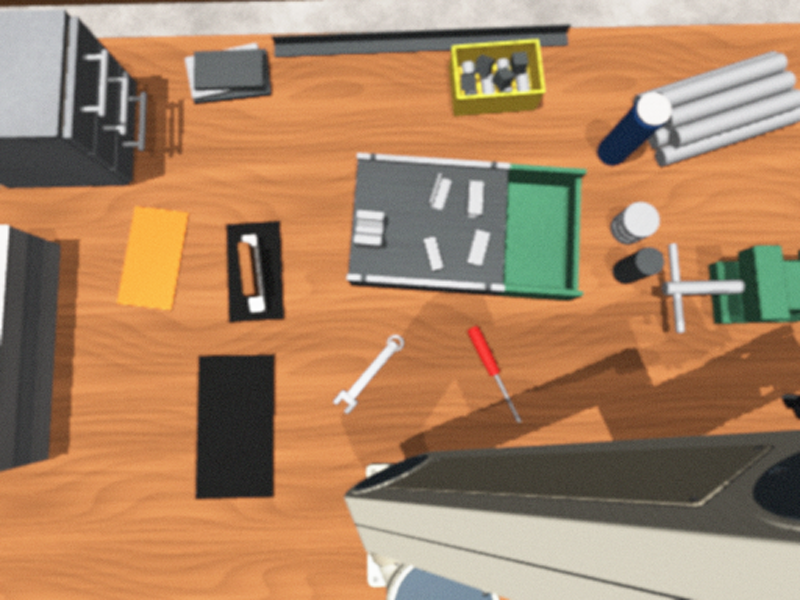

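View pics/side0b.png

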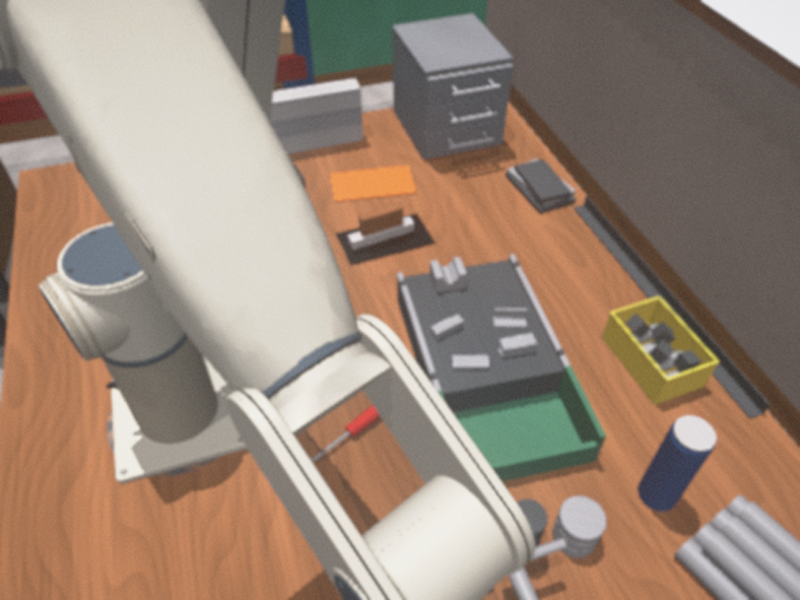

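The small black mat carrying the scraper is at (255,270). Two lookalikes stay out: the orange mat (155,258) and the large black mat (235,425). The scraper with its orange grip is at (250,272), the V-block at (370,228), the offcuts at (440,192), (476,198), (433,253) and (479,247), the trough at (543,232), the collars at (635,222) and the blank at (640,265). A close crop comes next to check this.

```bash
python3 - <<'E'
from h import *
c=load('top0'); a=c['image']
A=cv2.resize(a[90:200,140:385],None,fx=3.2,fy=3.2,interpolation=2); cv2.imwrite('pics/crop1.png',A[:,:,::-1]); print(A.shape)
s=1.5625
for n,u,v,z in [('scr',248,268,.084),('mat tl',227,224,.004),('mat tr',280,221,.004),('mat br',284,318,.004),('mat bl',230,322,.004),('fence tl',357,155,.082),('fence tr',510,164,.082),('fl',348,282,.082),('fr',505,289,.082),('tr',584,171,.082),('tr2',580,297,.082),('coll',641,220,.068),('blank',650,262,.11)]: print(n,np.round(at(c,u/s,v/s,z),3))
E
```

```text
(352, 784, 3)
scr [0.475 0.316 0.084]
mat tl [0.581 0.38  0.004]
mat tr [0.585 0.274 0.004]
mat br [0.389 0.265 0.004]
mat bl [0.383 0.371 0.004]
fence tl [0.688 0.112 0.082]
fence tr [ 0.663 -0.177  0.082]
fl [0.445 0.132 0.082]
fr [ 0.425 -0.156  0.082]
tr [ 0.646 -0.316  0.082]
tr2 [ 0.407 -0.292  0.082]
coll [ 0.552 -0.423  0.068]
blank [ 0.463 -0.413  0.11 ]
```

View pics/crop1.png

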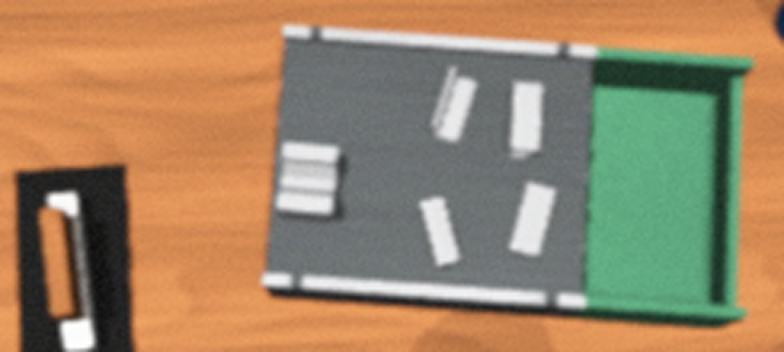

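The crop confirms the choice: the orange grip at crop (57,262) sits on its white blade on the small black mat. The V-block is at (310,178) and four offcuts lie between crop x 420 and 555. Next I'll fit the scraper pose by its silhouette and the plate from its fence corners.

```bash
cat >> h.py <<'E'
from scipy.optimize import minimize
from scipy.spatial.transform import Rotation as Rn
def box(x,y,a,lx,ly,z0,z1):
    g=np.array([[i*lx/2,j*ly/2] for i in(1,-1) for j in(1,-1)])@np.array([[np.cos(a),np.sin(a)],[-np.sin(a),np.cos(a)]])+[x,y]
    return np.vstack([np.c_[g,np.full(4,z)] for z in(z0,z1)])
def fit(c,mask,roi,boxes,p0):
    u0,u1,v0,v1=roi; k=8; M=cv2.resize(mask[v0:v1,u0:u1].astype(np.float32),None,fx=k,fy=k,interpolation=cv2.INTER_LINEAR)
    def cost(p):
        m=np.zeros_like(M)
        for b in boxes:
            q=(proj(c,box(*p,*b))-[u0,v0]+.5)*k
            cv2.fillPoly(m,[cv2.convexHull(q.astype(np.float32)).round().astype(np.int32)],1)
        return np.abs(m-M).sum()/M.sum()
    p0=np.array(p0); r=minimize(cost,p0,method='Nelder-Mead',options=dict(initial_simplex=np.vstack([p0]+[p0+d for d in np.diag([.01,.01,.1])]),maxiter=300))
    return r.x,r.fun
def down(a,s=1):
    x=np.array([0,0,-1.]); y=s*np.array([-np.sin(a),np.cos(a),0]); return Rn.from_matrix(np.c_[x,y,np.cross(x,y)]).as_rotvec()
E
python3 - <<'E'
from h import *
c=load('top0'); a=c['image'].astype(float)
loc=np.array([[122,160],[122,-130],[-122,160],[-122,-130]])/1e3
W=np.array([[.688,.112],[.663,-.177],[.445,.132],[.425,-.156]])
lm=loc.mean(0);d=W-W.mean(0);l=loc-lm
th=np.arctan2((l[:,0]*d[:,1]-l[:,1]*d[:,0]).sum(),(l*d).sum()); R=np.array([[np.cos(th),-np.sin(th)],[np.sin(th),np.cos(th)]])
o=W.mean(0)-R@lm; print('plate',o,th,(d-l@R.T).round(4).tolist())
for n,u,v,z in [('vb',310,178,.11),('vbfront',336,178,.11),('angle',455,108,.09),('a back',433,130,.09),('flat?',440,232,.08),('back',420,202,.08),('n1',527,118,.09),('n2',532,218,.09),('n1top',528,80,.09),('n2bot',525,255,.09),('bot',448,264,.08),('atop',462,72,.09)]:
    w=at(c,140+(u+.5)/3.2-.5,90+(v+.5)/3.2-.5,z)[:2]; print(n,((w-o)@R*1e3).round())
roi=(144,184,142,208)
lum=a.mean(2); orange=(a[...,0]>a[...,2]*1.5)&(a[...,0]>100)
mask=lum>75
mk=np.zeros_like(mask); u0,u1,v0,v1=147,178,146,203; mk[v0:v1,u0:u1]=mask[v0:v1,u0:u1]
_,L,S,_=cv2.connectedComponentsWithStats(mk.astype(np.uint8)); i=1+S[1:,4].argmax(); mk=L==i; print(S[1:])
bx=[(.15,.026,.010,.034),(.10,.02,.034,.084)]
for lo in(.004,.012,.02):
    bx[0]=(.15,.026,lo+.004,.038); bx[1]=(.1,.02,.038,.088)
    print(fit(c,mk,roi,bx,(.48,.32,.0)))
m2=np.zeros_like(mk); m2[v0:v1,u0:u1]=orange[v0:v1,u0:u1]
_,L,S,_=cv2.connectedComponentsWithStats(m2.astype(np.uint8)); m2=L==1+S[1:,4].argmax()
print('orange',fit(c,m2,roi,bx[1:],(.48,.32,.0)))
for s in(1,-1): print(manip.solve_ik([.48,.32,.2],down(0,s)),manip.solve_ik([.52,-.15,.15],down(th,s)))
E
```

```text
plate [ 0.55403929 -0.03720106] -0.08080186239637878 [[-0.0006, -0.0004], [-0.0021, -0.0004], [-0.0004, -0.0001], [0.0031, 0.0009]]
vb [-24. 125.]
vbfront [-23. 102.]
angle [54. -1.]
a back [32. 18.]
flat? [-60.   6.]
back [-33.  26.]
n1 [ 48. -67.]
n2 [-44. -75.]
n1top [ 84. -67.]
n2bot [-79. -70.]
bot [-89.  -2.]
atop [88. -6.]
[[152 149  18  52 558]]
(array([0.47704573, 0.32251494, 0.11314425]), np.float64(0.26166820526123047))
(array([0.47647382, 0.32155047, 0.12120765]), np.float64(0.24439285695552826))
(array([0.47746805, 0.32049501, 0.11749994]), np.float64(0.2527400255203247))
orange (array([0.47854228, 0.32389933, 0.16187636]), np.float64(0.46861016750335693))
[ 5.67373227e-01  4.20350290e-01  1.77808427e+00 -4.44089210e-16
  9.43158091e-01 -1.00342310e+00] [-3.02827575e-01  4.47989362e-01  1.88516029e+00 -4.44089210e-16
  8.08443000e-01 -1.79282204e+00]
[ 5.67373227e-01  4.20350290e-01  1.77808427e+00 -4.44089210e-16
  9.43158091e-01  2.13816955e+00] [-3.02827575e-01  4.47989362e-01  1.88516029e+00 -8.88178420e-16
  8.08443000e-01  1.34877061e+00]
```

```bash
python3 - <<'E'
from h import *
a=.12; r=down(a); x,y=.477,.322
manip.move_to([x,y,.22],r); manip.servo_line([x,y,.071],rate=.1)
print(manip.get_position(),manip.get_contact_force())
manip.command_gripper(0,f_grip=70); manip.hold(.2)
print(manip.get_width(),manip.get_contact_force(),manip.get_position())
manip.servo_line([x,y,.14],rate=.08); manip.hold(.2)
print(manip.get_contact_force(),manip.get_torque(),manip.get_time())
c=shot('top','top1');s=shot('side','side1')
A=np.hstack([cv2.resize(c['image'][110:230,110:220],(400,436)),cv2.resize(s['image'][80:200,170:280],(400,436))])
cv2.imwrite('pics/g1.png',A[:,:,::-1])
E
```

```text
[0.47736219 0.32221992 0.07157795] [-0.05079073 -0.15218028  0.77437116]
0.01910960057400431 [-0.65920044  1.3764778   1.29227778] [0.47701352 0.32209934 0.07110033]
[-0.56510311  0.35301506 -3.85596268] [ 0.01202878 -0.02706958  0.0494905 ] 7.0083
```

View pics/g1.png

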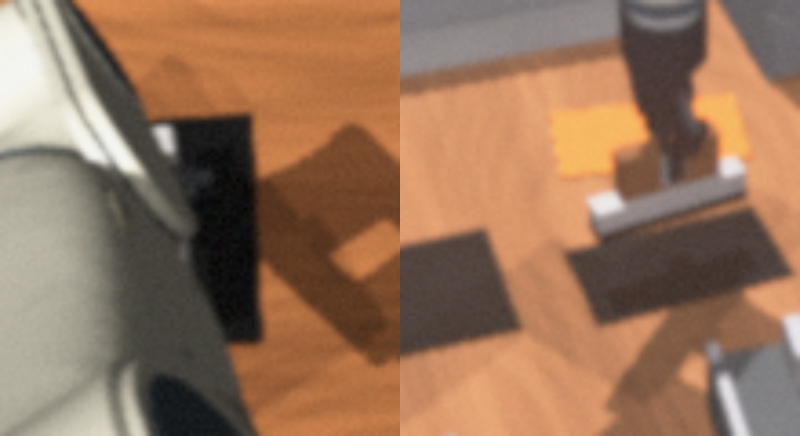

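The scraper is held by its grip: 19.1 mm finger opening, about 3.5 N of extra weight, and the blade hangs level in the side view at crop (667,195). Next I'll check how well it's centred along x, since the gap to the fence is small.

```bash
python3 - <<'E'
from h import *
s=load('side1'); k=6
P=box(.477,.322,.12,.15,.026,.004+.069,.034+.073)
G=box(.477,.322,.12,.1,.02,.034+.073,.084+.073)
u0,v0=215,100
A=cv2.resize(s['image'][v0:v0+60,u0:u0+70],None,fx=10,fy=10,interpolation=2).copy()
for B,col in((P,(0,255,0)),(G,(0,0,255))):
    q=((proj(s,B)-[u0,v0]+.5)*10).astype(int)
    for i,j in[(0,1),(2,3),(0,2),(1,3),(4,5),(6,7),(4,6),(5,7),(0,4),(1,5),(2,6),(3,7)]: cv2.line(A,tuple(map(int,q[i])),tuple(map(int,q[j])),col,1)
cv2.imwrite('pics/g2.png',A[:,:,::-1])
E
```

```text
(no output)
```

View pics/g2.png

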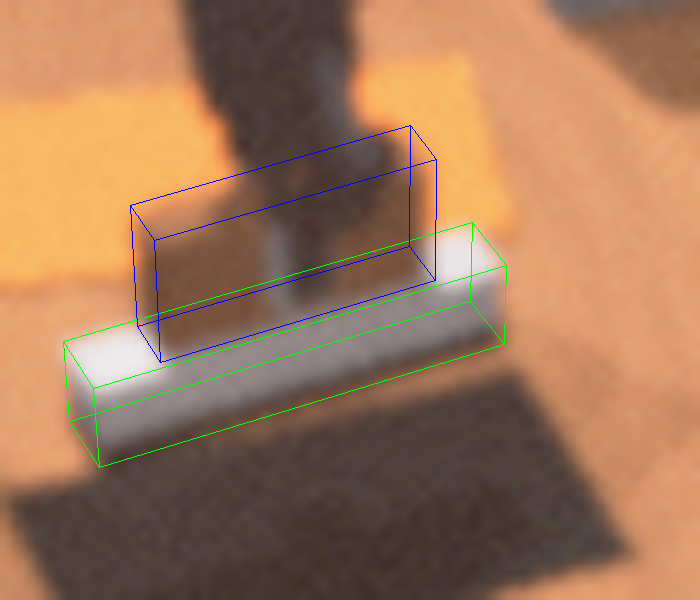

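The overlay matches within about 1–2 mm, so I can sweep: the −x lane first, then the +x lane.

```bash
cat >> h.py <<'E'
th=-.0808; O=np.array([.554,-.0372]); RP=np.array([[np.cos(th),-np.sin(th)],[np.sin(th),np.cos(th)]])
def W(x,y,zu): return np.r_[O+RP@[x/1e3,y/1e3],zu/1e3+.067]   # plate mm, height of scraper underside mm
def lane(x,y0=70,y1=-132):
    r=down(th)
    manip.servo_line(W(x,y0,72),r,rate=.08); print('down',manip.get_contact_force().round(1))
    for y in np.linspace(y0,y1,5)[1:]:
        manip.servo_line(W(x,y,72),r,rate=.09); print(round(y),manip.get_contact_force().round(1))
    manip.servo_line(W(x,y1+4,165),r,rate=.15)
E
python3 - <<'E'
from h import *
r=down(th)
manip.servo_line([.477,.322,.26],rate=.2)
manip.move_to(W(-32,70,190),r)
lane(-32)
manip.servo_line(W(32,70,150),r,rate=.25)
print(manip.get_time()); shot('side','s2'); lane(32)
print(manip.get_time(),manip.get_width())
manip.servo_line(W(0,72,165),r,rate=.3)
t=shot('top','t3');s=shot('side','s3');print(manip.get_time())
A=np.hstack([cv2.resize(t['image'][85:205,210:390],(400,267)),cv2.resize(s['image'][150:330,240:400],(400,450))[:267]]) if 0 else cv2.resize(s['image'],(800,600))
cv2.imwrite('pics/s3b.png',A[:,:,::-1])
E
```

```text
down [-0.6 -2.1 23.4]
20 [ 0.8  5.4 20. ]
-31 [0.7 1.7 8.3]
-82 [0.3 2.  9.2]
-132 [0.3 1.2 9.7]
15.1917
down [-2.   0.8  1.1]
20 [-0.5 -1.7  0.3]
-31 [-1.1 -1.6  1.3]
-82 [ 0.  -2.9 -0.1]
-132 [-0.6 -2.4  0.4]
19.9667 0.019325874439268705
20.8917
```

View pics/s3b.png

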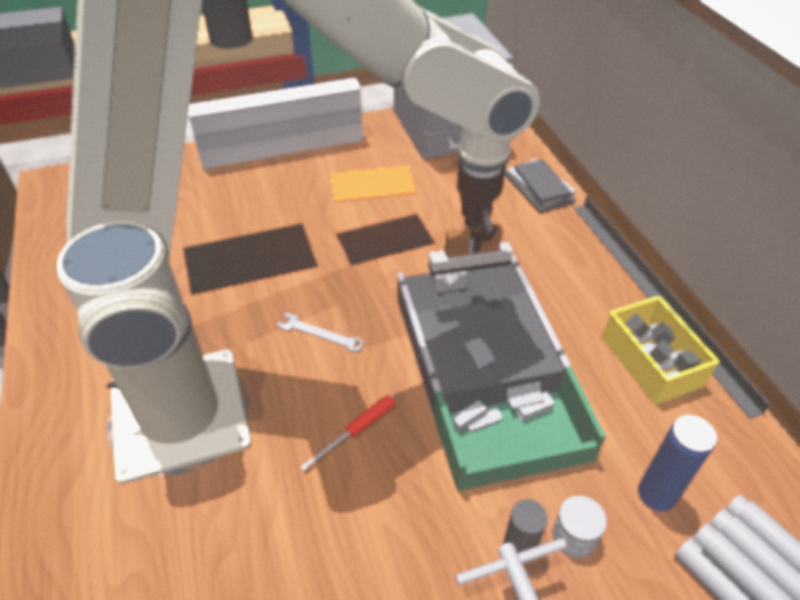

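The four offcuts seem to be in the trough at (468,415), (485,422), (525,395) and (535,408). The light patch on the plate at (480,352) is probably sunlight. Lane 1 showed 23 N upward on the tool, so I want to check that the scraper is still square in the grip.

```bash
python3 - <<'E'
from h import *
s=load('s3');t=load('t3')
p=manip.get_position(); print(p,manip.get_ee_rot(),down(th),manip.get_torque(),manip.get_contact_force())
P=box(p[0],p[1],th,.15,.026,p[2]-.067,p[2]-.033); G=box(p[0],p[1],th,.1,.02,p[2]-.033,p[2]+.017)
I=s['image'].copy(); u0,v0=250,130;k=7
A=cv2.resize(I[v0:v0+60,u0:u0+110],None,fx=k,fy=k,interpolation=2)
for B in(P,G):
    q=((proj(s,B)-[u0,v0]+.5)*k).astype(int)
    for i,j in[(0,1),(2,3),(0,2),(1,3),(4,5),(6,7),(4,6),(5,7),(0,4),(1,5),(2,6),(3,7)]: cv2.line(A,tuple(map(int,q[i])),tuple(map(int,q[j])),(0,255,0),1)
B=I[200:320,260:400]; B=cv2.resize(B,None,fx=2,fy=1.5,interpolation=2); 
C=np.zeros((180,770,3),np.uint8); C[:,:280]=B; T=cv2.resize(t['image'][95:200,215:385],(470,180)); C[:,290:760]=T
cv2.imwrite('pics/g3.png',np.vstack([A,C])[:,:,::-1])
E
```

```text
[0.55980816 0.03328595 0.23166205] [ 0.06425769  1.57035397 -0.06486269] [ 0.06345706  1.56986463 -0.06345706] [ 0.05902463 -0.03477182  0.00850711] [-0.63370114 -0.24416556 -2.75435377]
```

View pics/g3.png

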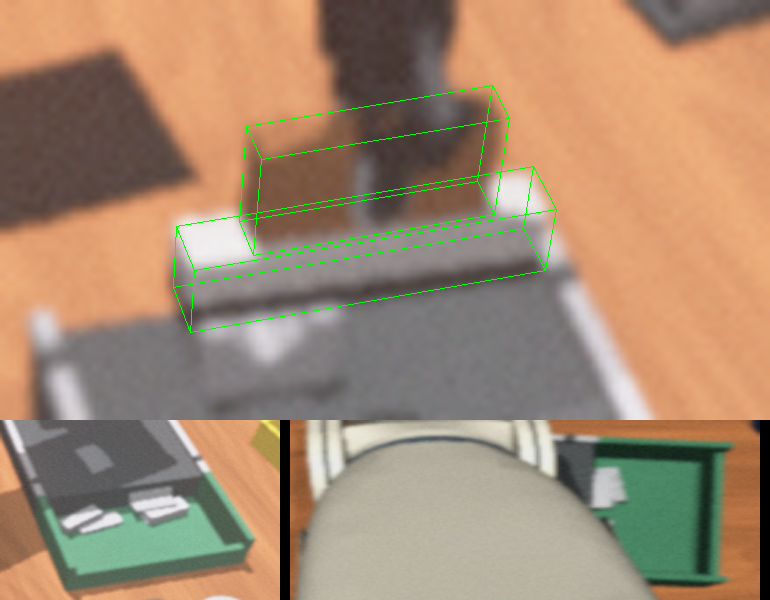

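The −x end of the blade has ridden up about 4 mm (roughly 0.03 rad) in the grip. I can see four offcuts in the trough, two on each side. I'll set the scraper down with a light grip and force checks so it levels itself, and confirm the plate is clear on the way.

```bash
python3 - <<'E'
from h import *
r=down(.045); x,y=.4845,.3225
p=manip.get_position(); manip.servo_line([p[0],p[1],.27],rate=.2)
manip.move_to([x,y,.24],r); manip.hold(.1)
s=shot('side','s4');t=shot('top','t4')
manip.servo_line([x,y,.085],rate=.1); manip.hold(.3)
f0=manip.get_contact_force()[2]; print(f0,manip.get_time())
s5=shot('side','s5')
A=np.hstack([cv2.resize(s['image'][150:320,240:400],(400,425)),cv2.resize(s5['image'][90:190,195:295],(400,425))])
cv2.imwrite('pics/g4.png',A[:,:,::-1])
E
```

```text
-2.7625440590053256 24.5833
```

View pics/g4.png

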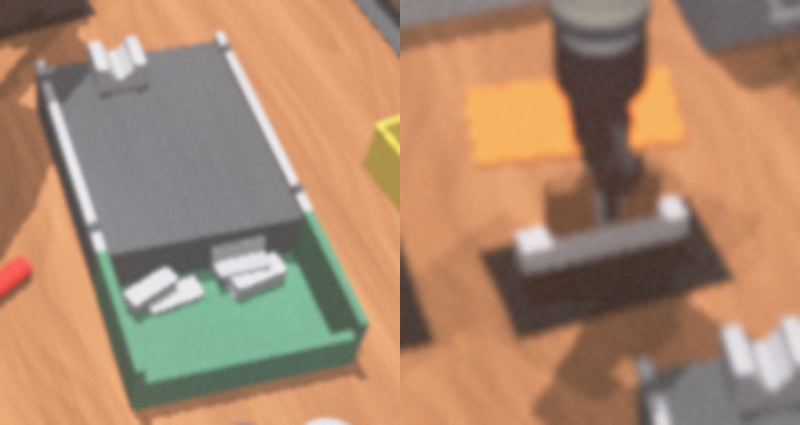

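The plate is empty and the V-block hasn't moved. All four offcuts lie in the trough at crop (150,288), (175,295), (240,262) and (257,275). The scraper hangs over the middle of the small mat, so I'll lower it gently now.

```bash
python3 - <<'E'
from h import *
x,y=.4845,.3225
f0=manip.get_contact_force()[2]; z=.085; eased=False
while z>.066:
    z-=.001; manip.servo_line([x,y,z],rate=.02); manip.hold(.05); f=manip.get_contact_force()[2]-f0
    if not eased and f>2.5:
        print('touch',z,f); manip.command_gripper(0.0,f_grip=20); eased=True
    if f>12: break
print(z,f,manip.get_width())
manip.command_gripper(.03); manip.hold(.2); manip.command_gripper(.085)
p=manip.get_position()
manip.servo_line([x,y,.2],rate=.1)
manip.move_to([.30,-.50,.30],down(.0)); manip.hold(.5)
s=shot('side','s6');t=shot('top','t6'); print(manip.get_time())
a=t['image']
A=np.hstack([cv2.resize(a[130:220,135:195],(340,510)),cv2.resize(s['image'][100:200,200:290],(459,510))])
cv2.imwrite('pics/g5.png',A[:,:,::-1])
E
```

```text
touch 0.072 8.69799543936794
0.071 13.465769864219396 0.018966890567420465Traceback (most recent call last):
  File "<stdin>", line 13, in <module>
rig.IKError: the arm cannot take that pose within its joint ranges
```

```bash
python3 - <<'E'
from h import *
manip.set_joints([-1.191, 0.423, 1.63, -0, 1.089, -0.019]); manip.hold(.4)
s=shot('side','s6');t=shot('top','t6'); print(manip.get_time(),manip.get_contact_force())
A=np.hstack([cv2.resize(t['image'][90:210,140:400],(800,369))]); B=cv2.resize(s['image'][115:175,205:285],(300,225))
C=np.zeros((225,800,3),np.uint8); C[:,:300]=B; C[:,310:610]=cv2.resize(s['image'][215:305,270:390],(300,225))
cv2.imwrite('pics/g5.png',np.vstack([A,C])[:,:,::-1])
E
```

```text
35.3 [ 0.6867174  -0.22551192 -0.36624551]
```

View pics/g5.png

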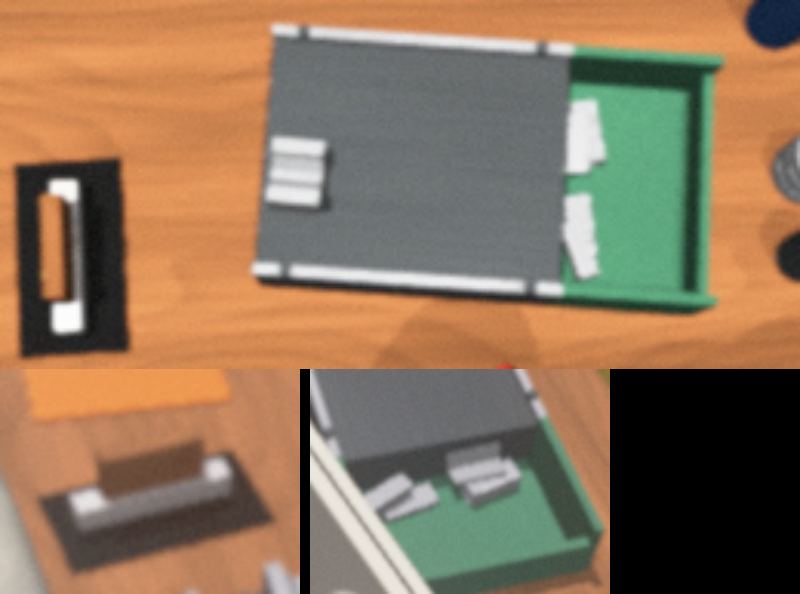

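The scraper stands upright at (65,255), centred and parallel on the small mat. The trough holds all four offcuts at (585,140) and (582,235), and the V-block at (297,172) and both bystanders look unmoved. I'm handing the job in.

```bash
python3 -c "
from rig import manip
manip.sign_off()"
```

```text
the job is handed in; nothing more can be done
```

The job is handed in at about 35 s of the 56 s allowed. I gripped the scraper by its wooden grip and wiped two lanes towards −y, first at plate x −32 mm and then at +32 mm. I then lowered it onto the small black mat under force control, let go, and moved the arm back to its start pose.

**Last checks:**
- **Offcuts:** the pictures show the plate empty and all four offcuts in the trough.
- **Scraper:** it stands upright, centred and lengthwise on its mat. I was pushing down with about 13 N when I let go (limit 60 N).
- **Bystanders:** the V-block, collars and blank look unmoved. I judged this by eye and did not measure it.

**What did not go as planned:**
- **Tilt in the grip:** on setting down for the first lane, the tool read about 23 N upward. The blade's −x end probably rode on the fence, and it tilted the scraper by about 0.03 rad in the grip. I levelled it on the mat with a light grip.
- **Refused move:** one retreat pose was out of the arm's reach and was refused without moving, so I used the start joint angles instead.

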